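Sort hollow ironstone nodules from solid ones by heft

TASK

The three nodules standing under the light bar look alike, but some are hollow and some solid, and only their weight tells: lift each one to feel it. Stand every hollow one in a cell of its own in the wooden tray and every solid one in the steel pan, upright and set down gently, not dropped. Do not knock the light bar, and leave the glass dish, the brush and the bottle where they are.

Things in the scene. Friction and masses are not known exactly. Their poses are not given: they have to be found in the camera images.
- nodule_1: A rust-brown, rough, barrel-shaped ironstone nodule, one of three that look alike: 52 mm across (50 to 54), 62 mm tall, sides upright between heights 10 and 50 mm, foot 38 mm across. Origin at the centre of its underside, z up; it starts standing upright on the stand's board. Either hollow (100 to 165 g) or solid (300 to 420 g), drawn afresh each time whatever its name; one or two of the three are solid. A loose kernel inside may shift by 2 mm; it makes no visible difference.
- nodule_2: A rust-brown, rough, barrel-shaped ironstone nodule, one of three that look alike: 52 mm across (50 to 54), 62 mm tall, sides upright between heights 10 and 50 mm, foot 38 mm across. Origin at the centre of its underside, z up; it starts standing upright on the stand's board. Either hollow (100 to 165 g) or solid (300 to 420 g), drawn afresh each time whatever its name; one or two of the three are solid. A loose kernel inside may shift by 2 mm; it makes no visible difference.
- nodule_3: A rust-brown, rough, barrel-shaped ironstone nodule, one of three that look alike: 52 mm across (50 to 54), 62 mm tall, sides upright between heights 10 and 50 mm, foot 38 mm across. Origin at the centre of its underside, z up; it starts standing upright on the stand's board. Either hollow (100 to 165 g) or solid (300 to 420 g), drawn afresh each time whatever its name; one or two of the three are solid. A loose kernel inside may shift by 2 mm; it makes no visible difference.
- stand: Fixed grey board, 140 (x, from -75 to +65 mm) x 420 (y) x 12 mm thick. Origin on the table beneath the line of the nodules; x points away from the robot side towards under the light bar, y along the row. The nodules stand on it, their centres about 100 mm apart along its y and within 6 mm of its y axis. Two 14 mm posts rise at its x = 30 mm, y = -200 and +200 mm. The board turns up to 6 degrees from start to start.
- light_bar: Fixed aluminium light bar on the stand's two posts, frame the same as the stand's. The bar is 50 mm deep (stand x = 5 to 55 mm), 420 mm long along y, from 170 to 194 mm above the table: it hangs over the rear half of each nodule, so a gripper pointing straight down would strike it. Reach in from the robot's side with the tool leaning back towards the robot (30 to 40 degrees), and draw the nodule out towards the robot before raising it.
- bar_edge (a point): Middle of the light bar's lower front edge (the edge on the robot's side), 170 mm above the table.
- cell_tray: Fixed wooden tray, 236 (its x) x 84 (its y) mm, three cells in a row along its x; floor 5 mm thick, walls and partitions 5 to 6 mm thick standing 10 mm above the floor (top at 15 mm). Origin at the centre of its underside. It lies to the left or right of the stand, and changes sides with the pan.
- cell_1 (a point): Centre of the floor of the tray's cell at its -x end; the cell is 71 x 72 mm inside.
- cell_2 (a point): Centre of the floor of the tray's middle cell, 73 x 72 mm inside.
- cell_3 (a point): Centre of the floor of the tray's cell at its +x end, 71 x 72 mm inside.
- pan: Fixed shallow steel pan, 236 (its x) x 98 (its y) x 15 mm outside, walls and floor 3 mm. Origin at the centre of its underside. Room for two or three nodules in a row along its x. On the other side of the stand from the tray.
- dish: Bystander: round shallow glass dish, 80 mm across, 14 mm tall, on the table between robot and stand. Origin at the centre of its underside.
- brush: Bystander: cleaning brush about 150 mm long lying on the table between robot and stand.
- bottle: Bystander: amber dropper bottle with black cap, 36 mm across, 75 mm tall, beyond the stand. Origin at the centre of its underside.
Things that resemble listed ones, but are neither listed nor needed, are in the scene too. Leave any blue look-alike of the nodule_3 alone.

How it is judged (in metres and radians):
At the end, for the whole second after the job is handed in: Every solid nodule stands on the floor of the steel pan, and every hollow one on the floor of a cell of the wooden tray within 20 mm of that cell's centre (so one to a cell); all upright within 0.2 rad, at rest and let go (((x of nodule_1 in the frame of pan between -0.115 and 0.115 m and y of nodule_1 in the frame of pan between -0.046 and 0.046 m and z of nodule_1 in the frame of pan below 0.012 m and contact force between nodule_1 and pan above 2.3 N) or ((horizontal distance between nodule_1 and cell_1 below 0.02 m or horizontal distance between nodule_1 and cell_2 below 0.02 m or horizontal distance between nodule_1 and cell_3 below 0.02 m) and z of nodule_1 in the frame of cell_tray below 0.014 m and contact force between nodule_1 and cell_tray between 0.4 and 2.3 N)) and angle between each of nodule_1, nodule_2, nodule_3's own z axis and vertical below 0.2 rad and linear speed of each of nodule_1, nodule_2, nodule_3 below 0.03 m/s and contact force between each of nodule_1, nodule_2, nodule_3 and the fingers below 0.1 N and ((x of nodule_2 in the frame of pan between -0.115 and 0.115 m and y of nodule_2 in the frame of pan between -0.046 and 0.046 m and z of nodule_2 in the frame of pan below 0.012 m and contact force between nodule_2 and pan above 2.3 N) or ((horizontal distance between nodule_2 and cell_1 below 0.02 m or horizontal distance between nodule_2 and cell_2 below 0.02 m or horizontal distance between nodule_2 and cell_3 below 0.02 m) and z of nodule_2 in the frame of cell_tray below 0.014 m and contact force between nodule_2 and cell_tray between 0.4 and 2.3 N)) and ((x of nodule_3 in the frame of pan between -0.115 and 0.115 m and y of nodule_3 in the frame of pan between -0.046 and 0.046 m and z of nodule_3 in the frame of pan below 0.012 m and contact force between nodule_3 and pan above 2.3 N) or ((horizontal distance between nodule_3 and cell_1 below 0.02 m or horizontal distance between nodule_3 and cell_2 below 0.02 m or horizontal distance between nodule_3 and cell_3 below 0.02 m) and z of nodule_3 in the frame of cell_tray below 0.014 m and contact force between nodule_3 and cell_tray between 0.4 and 2.3 N))); the robot touches nothing.
It fails at once if the light bar or its posts are knocked (more than 6 N) (contact force between anything else and light_bar above 6 N).
It fails at once if a nodule is dropped: it falls freely, faster than 0.6 m/s (about 20 mm) ((contact force between nodule_1 and the fingers below 0.05 N and linear speed of nodule_1 above 0.6 m/s) or (contact force between nodule_2 and the fingers below 0.05 N and linear speed of nodule_2 above 0.6 m/s) or (contact force between nodule_3 and the fingers below 0.05 N and linear speed of nodule_3 above 0.6 m/s)).
It fails at once if the dish, brush or bottle is moved more than 20 mm (distance of any of dish, brush, bottle from where it was at the start of the episode above 0.02 m).
It also fails if it takes over 69 s, if anything falls off the work surface, if the arm or the gripper's body presses on something with over 40 N, if the wrist force passes 120 N, or if a joint passes its speed limit or range.

ROBOT

A 6-joint arm with a two-finger parallel gripper is mounted at the origin on the work surface. World frame = base frame: x ahead of the robot, y to its left, z up, the work surface at z = 0. Lengths are in m, angles in degrees, forces in N, time in s.
With the tool pointing down it reaches from about 0.35 to 0.95 m from the base axis. Payload 17.4 kg.
Tool frame: the origin (TCP) lies at the centre of the arm's flange, where the gripper is bolted on; the fingertips stand 186 mm ahead of it and the grasp point (between the pads) lies 167 mm ahead of it (manip.grip_depth is the distance from the TCP to the grasp point, in m); z points along the fingers, y is the line along which they close (so a half turn about z gives the same grasp; the last joint's range is limited). The gripper opens to 93 mm and grips with 3 to 60 N. Pads are 15 mm wide; open, the fingers measure 128 mm over their backs; the gripper's body (75 mm by 188 mm) begins 65 mm behind the grasp point.
Start: joints at [61.834, 6.646, 82.598, -0, 90.757, -2.166], TCP at [0.296, 0.607, 0.405] pointing down, gripper open.
Joint ranges: [-162.19, 162.19], [-47.58, 125.68], [4.15, 143.07], [-65.23, 245.23], [0.69, 171.88], [-170.13, 170.13]. Speed limits (degrees/s): [108.29, 108.29, 127.2, 180, 180, 180].

INTERFACE

Orientations are given as a 3x3 rotation matrix whose columns are the frame's x, y, z axes.
In Python, from station import monitor, read_camera, manip gives the robot as it stands.
- The arm moves only by the tool play_rows, never from a script. Its argument "plan" is a list of rows, each an object with "delta_pos": the shift along the tool's x, y, z in units of 30 mm (1.0 is 30 mm), a list of three; "turn": the turn about the tool's z in units of 6 degrees (1.0 is 6 degrees). A call has 1 to 20 rows; each row shifts and turns the commanded pose from where the row before left it, along the tool's axes as they then stand; what a row does not reach is not made up. A row lasts 1/10 s, in which the tool goes at most 50 mm and 8.59 degrees, less where a joint would pass 70% of its speed; a pose out of reach is approached as far as the arm can. A call is refused whole if a number of a shift passes 1 or a number of a turn 1, either way. A call with a gripper value outside its range is refused whole. "hand" is the opening, from -1 (shut) to 1 (fully open), so that 0 is half open, set as the call begins (left out, the last holds). The fingers move at their own pace and stop on an object; "newtons" is the grip in N (left out, the last holds). Time passes only in rows, so rows that do not move let the fingers close. It gives the time, the measured TCP pose, the force, the opening and the grip force at its end, in the units of the state.
- monitor.read_state(): the state, without advancing time (a new reading comes with each control period).
- read_camera(name): name is "scene" or "top" or "wrist"; returns a dict with "image" (384x512x3 uint8, red, green, blue), "camera_matrix" (3x3 intrinsics, pixels), "rvec" (rotation vector, rad) and "tvec" (3), from world to camera coordinates, as OpenCV has them. Camera axes: x right, y down, z forward; pixel columns grow to the right and rows downward; lengths in m; the calibration is good to about 2 mm. The wrist camera is an equidistant fisheye: a pixel r from the principal point sees the ray r / f radians off the axis. A picture is of the moment at which its call begins. There is no depth.
- manip.job_done(): hands the job in; it is judged then, once.
The state is a dict: "t": time; "joint_pos": joint angles; "joint_velocities": joint speeds; "tau": joint torques, N m; "ee_pos": TCP position; "tcp_rot": TCP orientation; "contact_force": force on the tool from outside, world axes, zero at the start; "wrist_torque": the same for the moment, N m; "opening": opening from 0.0 (shut) to 1.0 (fully open); "grip_force": force on a finger pad.
Only numpy, scipy, OpenCV 4.12 (cv2) and the standard library are available. Lean on these libraries where they do the work, as an engineer would, in place of code of your own. Each camera call takes 0.05 s, during which the arm holds its last target. There are 200 camera calls.

## Working session

There is one attempt and no reset: what is moved stays moved. The work goes in short steps, Python scripts to look and compute and a tool call to move; the robot and the scene stay as the last step left them, time stands still between calls to the robot, and variables do not carry over. Pictures are saved under pics/ and viewed, at most 10 in all, crops included, and the job is handed in when it is done.

Besides the shell and the picture viewer there is one more tool, called after "Request:" in YAML: its name, and indented under it one key for each argument. play_rows: Moves the arm, as the interface text tells. Its arguments: {"type":"object","properties":{"plan":{"type":"array","items":{"type":"object","properties":{"delta_pos":{"type":"array","items":{"type":"number"}},"turn":{"type":"number"}}}},"hand":{"type":"number"},"newtons":{"type":"number"}},"required":["plan"]}

```bash
ls; mkdir -p pics
python3 - <<'E'
from station import monitor, read_camera, manip
import cv2,numpy as np,pickle
print([a for a in dir(manip) if a[0]!='_'],[a for a in dir(monitor) if a[0]!='_'],manip.grip_depth)
s=monitor.read_state();print(s['t'],s['ee_pos'],s['tcp_rot'],s['contact_force'],s['opening'])
c={n:read_camera(n) for n in('scene','top','wrist')}
pickle.dump(c,open('c0.pkl','wb'))
for n in('scene','top'):
    cv2.imwrite(f'pics/{n}0.png',cv2.resize(c[n]['image'][:,:,::-1],(800,600)))
    print(n,c[n]['camera_matrix'].tolist(),c[n]['rvec'],c[n]['tvec'])
E
```

```text
pics
['MotionError', 'grip_depth', 'job_done'] ['read_state'] 0.1673
0.0 [0.2959274  0.60669469 0.40401109] [[-8.98786741e-01  4.38385818e-01 -5.19369154e-04]
 [ 4.38386124e-01  8.98786178e-01 -1.00577054e-03]
 [ 2.58862759e-05 -1.13165746e-03 -9.99999359e-01]] [-1.01852347  0.05752053  0.68501923] 0.9959756441202805
scene [[400.23142263854385, 0.0, 255.89410963011738], [0.0, 400.23142263854385, 193.5797501741063], [0.0, 0.0, 1.0]] [ 2.21489292  0.92873666 -0.40496483] [-0.43347952 -0.21550111  1.37326986]
top [[359.06337032955577, 0.0, 255.01166112874168], [0.0, 359.06337032955577, 189.55756187007572], [0.0, 0.0, 1.0]] [ 2.18317047 -2.14468134  0.18119791] [-0.03102678  0.641183    0.96248282]
```

View pics/scene0.png

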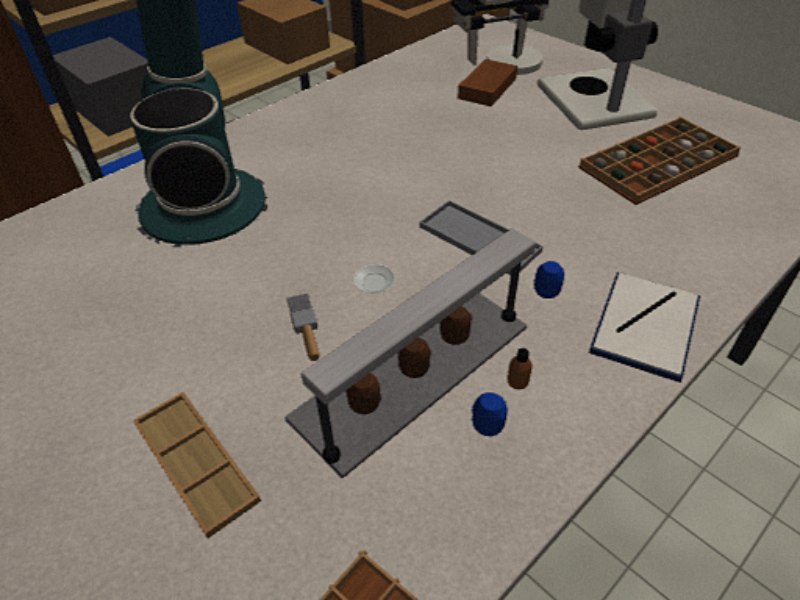

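View pics/top0.png

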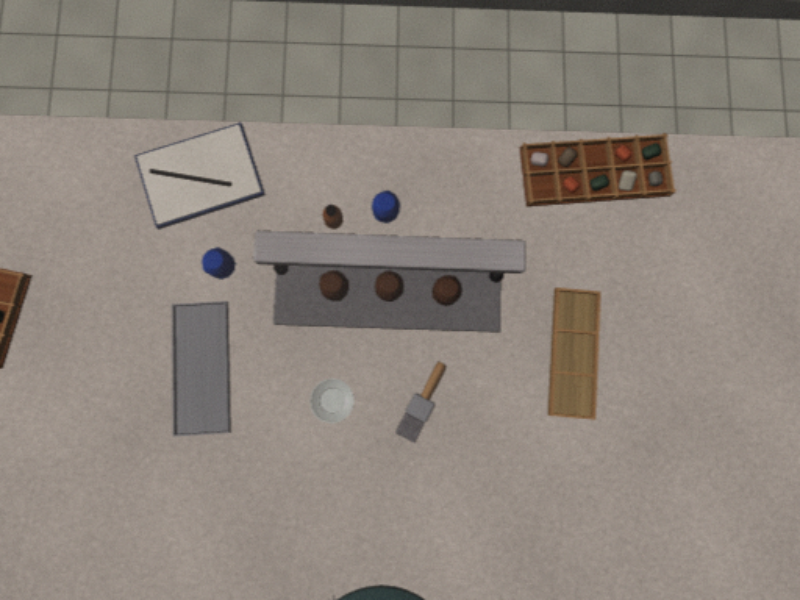

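Both views agree. In the 800-px top view the candidates are the brown nodules at (333,285), (388,285) and (447,290), the blue look-alikes at (385,207) and (218,263), and the amber bottle at (332,216). I choose the three brown ones on the board. The tray is on the right (575,353) and the pan on the left (201,368).

```bash
cat > h.py <<'E'
import cv2,numpy as np,pickle
def ray(c,u,v):
    R=cv2.Rodrigues(np.array(c['rvec'],float))[0];K=np.array(c['camera_matrix'])
    d=R.T@np.linalg.inv(K)@np.array([u,v,1.]);o=-R.T@np.array(c['tvec'],float).ravel();return o,d
def onz(c,u,v,z):
    o,d=ray(c,u,v);return o+d*(z-o[2])/d[2]
def blobs(m,amin=60):
    m=cv2.morphologyEx(m.astype(np.uint8),cv2.MORPH_OPEN,np.ones((3,3)))
    return [k for k in cv2.findContours(m,cv2.RETR_EXTERNAL,cv2.CHAIN_APPROX_NONE)[0] if cv2.contourArea(k)>amin]
def brown(im):
    i=im.astype(int);r,g,b=i[...,0],i[...,1],i[...,2];return (r<105)&(r>1.25*g)&(r-b>12)
E
python3 - <<'E'
from h import *
c=pickle.load(open('c0.pkl','rb'));t=c['top'];im=t['image'];np.set_printoptions(precision=4,suppress=True)
print('cam',ray(t,0,0)[0])
m=brown(im);m[:, :150]&=True
for k in blobs(m):
    M=cv2.moments(k);u,v=M['m10']/M['m00'],M['m01']/M['m00'];x,y,w,h=cv2.boundingRect(k)
    print('brown',np.round([u,v]),cv2.contourArea(k),(x,y,w,h),onz(t,u,v,.043), 'wid',onz(t,x,v,.043)[1]-onz(t,x+w,v,.043)[1])
hsv=cv2.cvtColor(im,cv2.COLOR_RGB2HSV)
s=1/1.5625
def roi(x0,y0,x1,y1,mask,z,name):
    mm=np.zeros(im.shape[:2],bool);a=[int(q*s) for q in(x0,y0,x1,y1)];mm[a[1]:a[3],a[0]:a[2]]=True
    ks=blobs(mask&mm,200);k=max(ks,key=cv2.contourArea)
    B=cv2.boxPoints(cv2.minAreaRect(k));P=np.array([onz(t,*q,z)[:2] for q in B])
    print(name,(B/s).round().tolist(),'\n',P,'centre',P.mean(0),'sides',np.linalg.norm(P-np.roll(P,1,0),axis=1))
g=im.astype(int).sum(2)
for p in[(201,368),(575,353),(388,318),(650,450),(385,398)]:print(p,im[int(p[1]*s),int(p[0]*s)],hsv[int(p[1]*s),int(p[0]*s)])
roi(155,285,250,450,g<390,.015,'pan')
roi(530,275,620,430,(hsv[...,1]>75),.015,'tray')
roi(255,275,520,345,g<330,.012,'board')
big=cv2.resize(im[145:235,140:350][:,:,::-1],None,fx=3.6,fy=3.6,interpolation=cv2.INTER_CUBIC);cv2.imwrite('pics/crop.png',big)
E
```

```text
cam [0.5036 0.0092 1.0415]
brown [  5. 215.] 102.5 (0, 197, 13, 37) [0.558  0.6602 0.043 ] wid 0.03466252251622459
brown [285. 185.] 187.5 (277, 177, 17, 17) [ 0.6573 -0.1032  0.043 ] wid 0.04810447504694711
brown [211. 182.] 151.5 (205, 175, 14, 15) [0.6621 0.1036 0.043 ] wid 0.039156774721865725
brown [  4. 185.] 97.0 (0, 175, 10, 18) [0.6417 0.673  0.043 ] wid 0.026954971882947154
brown [247. 182.] 174.0 (241, 174, 15, 18) [0.6627 0.0021 0.043 ] wid 0.042213884572802216
brown [412. 125.] 66.0 (396, 122, 33, 6) [ 0.8426 -0.4749  0.043 ] wid 0.09781369244715793
brown [348. 118.] 227.5 (340, 110, 17, 17) [ 0.8573 -0.2865  0.043 ] wid 0.04993711929375366
brown [384. 110.] 75.0 (376, 107, 16, 8) [ 0.8841 -0.3931  0.043 ] wid 0.047453968962795856
brown [422. 111.] 116.0 (412, 105, 17, 16) [ 0.8854 -0.506   0.043 ] wid 0.05074498844477343
brown [347.  99.] 122.0 (336, 92, 18, 17) [ 0.9151 -0.2845  0.043 ] wid 0.05324554100240991
brown [364. 114.] 333.5 (337, 91, 39, 41) [ 0.8718 -0.3346  0.043 ] wid 0.1149288257288753
brown [381.  98.] 228.0 (373, 90, 18, 17) [ 0.922  -0.3879  0.043 ] wi
[... 316 characters left out ...]
7]
(650, 450) [145 134 126] [ 13  33 145]
(385, 398) [161 150 144] [ 11  27 161]
pan [[172.0, 302.0], [230.0, 302.0], [230.0, 434.0], [172.0, 434.0]] 
 [[0.6276 0.3924]
 [0.6296 0.288 ]
 [0.3927 0.2746]
 [0.3915 0.3758]] centre [0.5104 0.3327] sides [0.2367 0.1044 0.2373 0.1012]
tray [[548.0, 416.0], [553.0, 287.0], [600.0, 289.0], [595.0, 418.0]] 
 [[ 0.4322 -0.2937]
 [ 0.6687 -0.3088]
 [ 0.6668 -0.3981]
 [ 0.4298 -0.3802]] centre [ 0.5494 -0.3452] sides [0.0865 0.237  0.0893 0.2377]
board [[273.0, 275.0], [502.0, 275.0], [502.0, 331.0], [273.0, 331.0]] 
 [[ 0.6811  0.2114]
 [ 0.69   -0.2132]
 [ 0.5845 -0.2122]
 [ 0.577   0.2066]] centre [ 0.6332 -0.0018] sides [0.1042 0.4247 0.1055 0.4189]
```

View pics/crop.png

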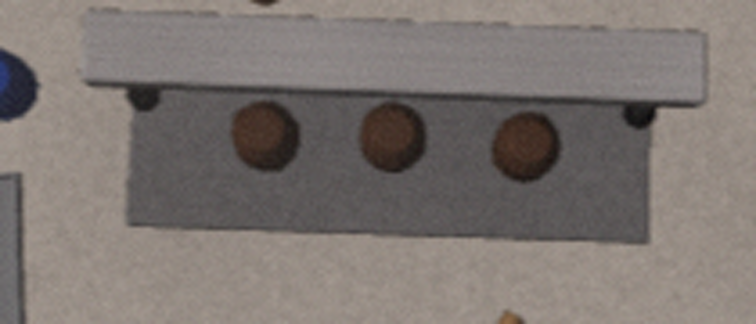

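The crop confirms three brown nodules at crop pixels (266,135), (393,136) and (526,146), each about 66 px wide (52 mm). The board's front corners are at (128,226) and (648,242), and the bar's lower front edge runs from (82,85) to (705,104).

Run:
```python
from h import *
c=pickle.load(open('c0.pkl','rb'));t=c['top'];np.set_printoptions(precision=4,suppress=True)
f=lambda u,v,z:onz(t,140+(u+.5)/3.6-.5,145+(v+.5)/3.6-.5,z)
A,B=f(128,226,.012),f(648,242,.012);ey=(A-B)[:2];print('len',np.linalg.norm(ey));ey/=np.linalg.norm(ey);ex=np.array([ey[1],-ey[0]])
o=((A+B)/2)[:2]+.075*ex;print('stand',o,'yaw',np.degrees(np.arctan2(-ey[0],ey[1])),A,B)
for n,p in dict(L=(266,135),M=(393,136),R=(526,146)).items():
    q=f(*p,.045)[:2];print(n,q,'stand',(q-o)@ex,(q-o)@ey)
for p in((82,85),(705,104)):
    q=f(*p,.17)[:2];print('bar',q,(q-o)@ex,(q-o)@ey)
```

```text
len 0.4149427785255635
stand [ 0.6625 -0.0017] yaw -0.7240583266363663 [0.5901 0.2067 0.012 ] [ 0.5849 -0.2082  0.012 ]
L [0.6602 0.0969] stand -0.0034991384542722884 0.09862985284058583
M [ 0.6615 -0.0018] stand -0.0010063218431589159 -0.00013970776031591703
R [ 0.6557 -0.106 ] stand -0.005465636421561577 -0.1043259099855665
bar [0.6725 0.2119] 0.007285166695410572 0.2137337220652945
bar [ 0.6684 -0.2153] 0.008663809897954422 -0.21347846353068758
```

Request:
play_rows:
  plan:
    - {"delta_pos":[0,0,-1],"turn":1}
    - {"delta_pos":[-0.1,-0.9,-0.6],"turn":1}
    - {"delta_pos":[-0.1,-0.9,0],"turn":1}
    - {"delta_pos":[-0.2,-0.9,0],"turn":1}
  hand: 1

```text
t: 0.55
ee_pos: [0.2551, 0.5347, 0.4529]
tcp_rot: [[-0.639, 0.769, 0.0], [0.769, 0.639, 0.0], [0.0, 0.0, -1.0]]
contact_force: [-0.7, 1.0, 0.1]
opening: 1.002
grip_force: 0.0
```

Request:
play_rows:
  plan:
    - {"delta_pos":[0,0,-0.5],"turn":-0.95}
    - {"delta_pos":[0,0,-0.5],"turn":-0.95}
    - {"delta_pos":[0,0,-0.5],"turn":-0.95}
    - {"delta_pos":[0,0,-0.5],"turn":-0.95}
    - {"delta_pos":[0,0,-0.5],"turn":-0.95}
    - {"delta_pos":[0,-0.5,-0.5],"turn":-0.95}
    - {"delta_pos":[0,-0.5,0],"turn":-0.95}
    - {"delta_pos":[0,-0.5,0],"turn":-0.95}
    - {"delta_pos":[-0.5,-1,0],"turn":-0.8}
    - {"delta_pos":[-0.7,-1,0]}
    - {"delta_pos":[-0.7,-1,0]}
    - {"delta_pos":[-0.7,-1,0]}
    - {"delta_pos":[-0.7,-1,0]}
    - {"delta_pos":[-0.7,-1,0]}
    - {"delta_pos":[-0.7,-1,0]}
    - {"delta_pos":[-0.7,-1,0]}
    - {"delta_pos":[-0.7,-1,0]}
    - {"delta_pos":[-0.7,-1,0]}
    - {"delta_pos":[-0.7,-1,0]}
    - {"delta_pos":[-0.7,-1,0]}

```text
schema error: expected keys delta_pos, turn
```

Every row needs both keys, so I'll fill them in.

Request:
play_rows:
  plan:
    - {"delta_pos":[0,0,-0.5],"turn":-0.95}
    - {"delta_pos":[0,0,-0.5],"turn":-0.95}
    - {"delta_pos":[0,0,-0.5],"turn":-0.95}
    - {"delta_pos":[0,0,-0.5],"turn":-0.95}
    - {"delta_pos":[0,0,-0.5],"turn":-0.95}
    - {"delta_pos":[0,-0.5,-0.5],"turn":-0.95}
    - {"delta_pos":[0,-0.5,0],"turn":-0.95}
    - {"delta_pos":[0,-0.5,0],"turn":-0.95}
    - {"delta_pos":[-0.5,-1,0],"turn":-0.8}
    - {"delta_pos":[-0.7,-1,0],"turn":0}
    - {"delta_pos":[-0.7,-1,0],"turn":0}
    - {"delta_pos":[-0.7,-1,0],"turn":0}
    - {"delta_pos":[-0.7,-1,0],"turn":0}
    - {"delta_pos":[-0.7,-1,0],"turn":0}
    - {"delta_pos":[-0.7,-1,0],"turn":0}
    - {"delta_pos":[-0.7,-1,0],"turn":0}
    - {"delta_pos":[-0.7,-1,0],"turn":0}
    - {"delta_pos":[-0.7,-1,0],"turn":0}
    - {"delta_pos":[-0.7,-1,0],"turn":0}
    - {"delta_pos":[-0.7,-1,0],"turn":0}

```text
t: 2.55
ee_pos: [0.4898, 0.1314, 0.5427]
tcp_rot: [[-1.0, -0.007, -0.0], [-0.007, 1.0, 0.0], [0.0, 0.0, -1.0]]
contact_force: [0.2, 0.5, 0.0]
opening: 1.0
grip_force: 0.0
```

Request:
play_rows:
  plan:
    - {"delta_pos":[-1,-0.9,0],"turn":0}
    - {"delta_pos":[-1,-0.9,0],"turn":0}
    - {"delta_pos":[-1,-0.9,0],"turn":0}
    - {"delta_pos":[-1,-0.9,0],"turn":0}
    - {"delta_pos":[-1,-0.9,0],"turn":0}
    - {"delta_pos":[-1,0,0],"turn":0}
    - {"delta_pos":[-1,0,0],"turn":0}
    - {"delta_pos":[-1,0,0],"turn":0}
    - {"delta_pos":[-1,0,0],"turn":0}
    - {"delta_pos":[-1,0,0],"turn":0}
    - {"delta_pos":[-1,0,0],"turn":0}
    - {"delta_pos":[-1,0,0],"turn":0}
    - {"delta_pos":[-1,0,0],"turn":0}
    - {"delta_pos":[-1,0,0],"turn":0}

```text
t: 3.95
ee_pos: [0.9098, 0.0008, 0.5423]
tcp_rot: [[-1.0, -0.007, -0.0], [-0.007, 1.0, 0.0], [0.0, 0.0, -1.0]]
contact_force: [0.6, 0.0, 0.2]
opening: 1.001
grip_force: 0.0
```

```bash
python3 -c "
from station import monitor
s=monitor.read_state();print(s['t'],s['joint_pos'],s['ee_pos'])"
```

```text
3.95 [-1.55579798e+00  4.25894766e+01  2.29720884e+01 -3.71293267e-04
  1.14466841e+02 -9.19548441e+01] [9.09798623e-01 7.98156909e-04 5.42304476e-01]
```

Request:
play_rows:
  plan:
    - {"delta_pos":[-1,0,0],"turn":0}
    - {"delta_pos":[-1,0,0],"turn":0}
    - {"delta_pos":[-1,0,0],"turn":0}
    - {"delta_pos":[-1,0,0],"turn":0}
    - {"delta_pos":[-1,0,0],"turn":0}

```text
t: 4.45
ee_pos: [0.9696, 0.0016, 0.5104]
tcp_rot: [[-0.998, -0.007, 0.057], [-0.007, 1.0, 0.0], [-0.057, -0.0, -0.998]]
contact_force: [-0.7, 0.8, 0.1]
opening: 1.002
grip_force: 0.0
```

```bash
python3 -c "
from station import monitor
s=monitor.read_state();print(s['t'],s['joint_pos'],s['ee_pos'])"
```

```text
4.45 [-1.42350396e+00  5.62527085e+01  4.35462342e+00  9.20397454e-02
  1.16127049e+02 -9.17784797e+01] [0.96960305 0.00158101 0.51042599]
```

Request:
play_rows:
  plan:
    - {"delta_pos":[-1,0,-0.3],"turn":0}
    - {"delta_pos":[-1,0,-0.3],"turn":0}
    - {"delta_pos":[-1,0,-0.3],"turn":0}
    - {"delta_pos":[-1,0,-0.3],"turn":0}

```text
t: 4.85
ee_pos: [0.9796, 0.0022, 0.5095]
tcp_rot: [[-0.991, -0.007, 0.134], [-0.007, 1.0, 0.0], [-0.134, -0.001, -0.991]]
contact_force: [0.1, -0.3, 0.1]
opening: 0.999
grip_force: 0.0
```

```bash
python3 -c "
from station import monitor
s=monitor.read_state();print(s['t'],s['joint_pos'],s['ee_pos'])"
```

```text
4.85 [ -1.38476715  56.44715884   4.20726652   0.21195163 111.64194239
 -91.69506902] [0.97962195 0.00222647 0.50951115]
```

Request:
play_rows:
  plan:
    - {"delta_pos":[-1,0,-0.5],"turn":0}
    - {"delta_pos":[-1,0,-0.5],"turn":0}
    - {"delta_pos":[-1,0,-0.5],"turn":0}
    - {"delta_pos":[-1,0,-0.5],"turn":0}
    - {"delta_pos":[-1,0,-0.5],"turn":0}
    - {"delta_pos":[-1,0,-0.5],"turn":0}
    - {"delta_pos":[-1,0,-0.5],"turn":0}
    - {"delta_pos":[-1,0,-0.5],"turn":0}
    - {"delta_pos":[-1,0,-0.5],"turn":0}
    - {"delta_pos":[-1,0,-0.5],"turn":0}
    - {"delta_pos":[-1,0,-0.5],"turn":0}
    - {"delta_pos":[-1,0,-0.5],"turn":0}

```text
t: 6.05
ee_pos: [0.9603, 0.0036, 0.6005]
tcp_rot: [[-0.928, -0.007, 0.372], [-0.007, 1.0, 0.001], [-0.372, -0.002, -0.928]]
contact_force: [-1.0, 0.4, 0.1]
opening: 1.002
grip_force: 0.0
```

```bash
python3 -c "
from station import monitor
s=monitor.read_state();print(s['t'],s['joint_pos'],s['ee_pos'])"
```

```text
6.05 [ -1.37613466  51.35289146   4.20660256   0.57951943 102.59012148
 -91.5402096 ] [0.96026368 0.00358715 0.60047163]
```

Request:
play_rows:
  plan:
    - {"delta_pos":[-1,0,-0.5],"turn":0}
    - {"delta_pos":[-1,0,-0.5],"turn":0}
    - {"delta_pos":[-1,0,-0.5],"turn":0}
    - {"delta_pos":[-1,0,-0.5],"turn":0}
    - {"delta_pos":[-1,0,-0.5],"turn":0}
    - {"delta_pos":[-1,0,-0.5],"turn":0}
    - {"delta_pos":[-1,0,-0.5],"turn":0}
    - {"delta_pos":[-1,0,-0.5],"turn":0}
    - {"delta_pos":[-1,0,-0.5],"turn":0}
    - {"delta_pos":[-1,0,-0.5],"turn":0}
  hand: 0.65

```text
t: 7.05
ee_pos: [0.9158, 0.0044, 0.7051]
tcp_rot: [[-0.834, -0.006, 0.552], [-0.007, 1.0, 0.002], [-0.552, -0.002, -0.834]]
contact_force: [0.3, -0.3, -0.2]
opening: 0.826
grip_force: 0.0
```

```bash
python3 -c "
from station import monitor
s=monitor.read_state();print(s['t'],s['joint_pos'],s['ee_pos'],s['tcp_rot'])"
```

```text
7.05 [ -1.43612749  45.28968355   4.20345908   0.89883179  97.0022704
 -91.46204774] [0.91576238 0.00436016 0.7050986 ] [[-0.833726   -0.00640105  0.55214127]
 [-0.00653016  0.99997718  0.00173241]
 [-0.55213976 -0.00216121 -0.83374877]]
```

```bash
cat >> h.py <<'E'
def go(*targets,p=None,R=None,step=.9):
    """targets: world grasp points; prints rows in tool units"""
    from station import monitor
    s=monitor.read_state();R=np.array(s['tcp_rot']);g=np.array(s['ee_pos'])+.1673*R[:,2]
    print('t',s['t'],'grasp',g.round(4),'F',np.round(s['contact_force'],2),'open',round(s['opening'],3),'tilt',np.degrees(np.arccos(-R[2,2])).round(2))
    for T in targets:
        d=R.T@(np.array(T)-g)/.03;n=int(np.ceil(abs(d).max()/step));g=np.array(T)
        print(T,n,'rows of',(d/n).round(3).tolist())
E
python3 -c "
from h import *
go((.55,-.1,.50),(.573,-.106,.173),(.6557,-.106,.048))"
```

```text
t 7.05 grasp [1.0081 0.0046 0.5656] F [ 0.3  -0.3  -0.16] open 0.826 tilt 33.51
(0.55, -0.1, 0.5) 16 rows of [0.873, -0.212, -0.413]
(0.573, -0.106, 0.173) 11 rows of [0.489, -0.016, 0.865]
(0.6557, -0.106, 0.048) 6 rows of [0.0, -0.001, 0.833]
```

Request:
play_rows:
  plan:
    - {"delta_pos":[0.87,-0.21,-0.41],"turn":0}
    - {"delta_pos":[0.87,-0.21,-0.41],"turn":0}
    - {"delta_pos":[0.87,-0.21,-0.41],"turn":0}
    - {"delta_pos":[0.87,-0.21,-0.41],"turn":0}
    - {"delta_pos":[0.87,-0.21,-0.41],"turn":0}
    - {"delta_pos":[0.87,-0.21,-0.41],"turn":0}
    - {"delta_pos":[0.87,-0.21,-0.41],"turn":0}
    - {"delta_pos":[0.87,-0.21,-0.41],"turn":0}
    - {"delta_pos":[0.87,-0.21,-0.41],"turn":0}
    - {"delta_pos":[0.87,-0.21,-0.41],"turn":0}
    - {"delta_pos":[0.87,-0.21,-0.41],"turn":0}
    - {"delta_pos":[0.87,-0.21,-0.41],"turn":0}
    - {"delta_pos":[0.87,-0.21,-0.41],"turn":0}
    - {"delta_pos":[0.87,-0.21,-0.41],"turn":0}
    - {"delta_pos":[0.87,-0.21,-0.41],"turn":0}
    - {"delta_pos":[0.87,-0.21,-0.41],"turn":0}

```text
t: 8.65
ee_pos: [0.4808, -0.0952, 0.6443]
tcp_rot: [[-0.834, -0.007, 0.552], [-0.007, 1.0, 0.001], [-0.552, -0.003, -0.834]]
contact_force: [-0.4, -0.5, 0.7]
opening: 0.82
grip_force: 0.0
```

Request:
play_rows:
  plan:
    - {"delta_pos":[0.49,0,0.86],"turn":0}
    - {"delta_pos":[0.49,0,0.86],"turn":0}
    - {"delta_pos":[0.49,0,0.86],"turn":0}
    - {"delta_pos":[0.49,0,0.86],"turn":0}
    - {"delta_pos":[0.49,0,0.86],"turn":0}
    - {"delta_pos":[0.49,0,0.86],"turn":0}
    - {"delta_pos":[0.49,0,0.86],"turn":0}
    - {"delta_pos":[0.49,0,0.86],"turn":0}
    - {"delta_pos":[0,0,0],"turn":0}

```text
t: 9.55
ee_pos: [0.4976, -0.0956, 0.4034]
tcp_rot: [[-0.837, -0.007, 0.547], [-0.006, 1.0, 0.003], [-0.547, -0.001, -0.837]]
contact_force: [-0.1, -0.7, -0.9]
opening: 0.823
grip_force: 0.0
```

```bash
python3 -c "
from h import *
go((.573,-.106,.173),(.6557,-.106,.048))
from station import read_camera
c=read_camera('wrist');print(c['camera_matrix']);pickle.dump(c,open('w1.pkl','wb'))
cv2.imwrite('pics/w1.png',c['image'][:,:,::-1])
R=cv2.Rodrigues(np.array(c['rvec'],float))[0]
f=c['camera_matrix'][0][0]
for p in((.6557,-.106,.074),(.6615,-.0018,.074),(.6602,.0969,.074)):
    q=R@np.array(p)+np.array(c['tvec']).ravel();r=np.hypot(q[0],q[1]);a=np.arctan2(r,q[2]);print(c['camera_matrix'][0][2]+f*a*q[0]/r,c['camera_matrix'][1][2]+f*a*q[1]/r)
"
```

```text
t 9.55 grasp [ 0.5891 -0.0951  0.2634] F [-0.15 -0.75 -0.86] open 0.823 tilt 33.16
(0.573, -0.106, 0.173) 3 rows of [0.7, -0.119, 0.743]
(0.6557, -0.106, 0.048) 6 rows of [-0.005, -0.002, 0.833]
[[297.31863964   0.         251.53451579]
 [  0.         297.31863964 188.46928554]
 [  0.           0.           1.        ]]
241.16446098522445 131.3332809016441
329.5457501984109 137.13010158461051
402.56727988627455 140.17648978890603
```

View pics/w1.png

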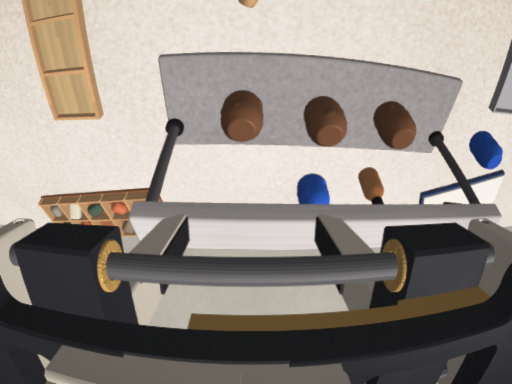

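The wrist view shows the nodule tops at (241,131), (329,137) and (402,138), within 2 px of the pixels my positions predict. I'll reach in for the right-hand nodule (R).

Request:
play_rows:
  plan:
    - {"delta_pos":[0.7,-0.12,0.74],"turn":0}
    - {"delta_pos":[0.7,-0.12,0.74],"turn":0}
    - {"delta_pos":[0.7,-0.12,0.74],"turn":0}
    - {"delta_pos":[0,0,0.8],"turn":0}
    - {"delta_pos":[0,0,0.8],"turn":0}
    - {"delta_pos":[0,0,0.5],"turn":0}
    - {"delta_pos":[0,0,0],"turn":0}

```text
t: 10.3
ee_pos: [0.5177, -0.1067, 0.2646]
tcp_rot: [[-0.835, -0.007, 0.551], [-0.007, 1.0, 0.002], [-0.551, -0.002, -0.835]]
contact_force: [0.0, -0.5, 0.7]
opening: 0.821
grip_force: 0.0
```

```bash
python3 -c "
from h import *
go((.6557,-.106,.048))"
```

```text
t 10.3 grasp [ 0.6098 -0.1064  0.1249] F [ 0.02 -0.47  0.68] open 0.821 tilt 33.41
(0.6557, -0.106, 0.048) 4 rows of [0.033, 0.002, 0.746]
```

Request:
play_rows:
  plan:
    - {"delta_pos":[0.03,0,0.75],"turn":0}
    - {"delta_pos":[0.03,0,0.75],"turn":0}
    - {"delta_pos":[0.03,0,0.75],"turn":0}
    - {"delta_pos":[0.03,0,0.75],"turn":0}
    - {"delta_pos":[0,0,0],"turn":0}
    - {"delta_pos":[0,0,0],"turn":0}

```text
t: 10.9
ee_pos: [0.5637, -0.1067, 0.1889]
tcp_rot: [[-0.834, -0.007, 0.552], [-0.007, 1.0, 0.002], [-0.552, -0.002, -0.834]]
contact_force: [0.4, 0.5, 0.2]
opening: 0.826
grip_force: 0.0
```

Request:
play_rows:
  plan:
    - {"delta_pos":[0,0,0],"turn":0}
    - {"delta_pos":[0,0,0],"turn":0}
    - {"delta_pos":[0,0,0],"turn":0}
    - {"delta_pos":[0,0,0],"turn":0}
    - {"delta_pos":[0,0,0],"turn":0}
  hand: -0.3
  newtons: 25

```text
t: 11.4
ee_pos: [0.5635, -0.1066, 0.1878]
tcp_rot: [[-0.834, -0.007, 0.552], [-0.007, 1.0, 0.002], [-0.552, -0.002, -0.834]]
contact_force: [-4.1, -0.0, 6.5]
opening: 0.553
grip_force: 25.0
```

Request:
play_rows:
  plan:
    - {"delta_pos":[-0.14,0,-0.21],"turn":0}
    - {"delta_pos":[-0.14,0,-0.21],"turn":0}
    - {"delta_pos":[0.83,0,-0.55],"turn":0}
    - {"delta_pos":[0.83,0,-0.55],"turn":0}
    - {"delta_pos":[0.83,0,-0.55],"turn":0}
    - {"delta_pos":[0.83,0,-0.55],"turn":0}
    - {"delta_pos":[-0.55,0,-0.83],"turn":0}
    - {"delta_pos":[-0.28,0,-0.42],"turn":0}
    - {"delta_pos":[0,0,0],"turn":0}
    - {"delta_pos":[0,0,0],"turn":0}

```text
t: 12.4
ee_pos: [0.4441, -0.1072, 0.2473]
tcp_rot: [[-0.835, -0.007, 0.551], [-0.007, 1.0, 0.002], [-0.551, -0.002, -0.835]]
contact_force: [-0.9, -0.1, -1.2]
opening: 0.554
grip_force: 25.0
```

Request:
play_rows:
  plan:
    - {"delta_pos":[0,0,0],"turn":0}

```text
t: 12.5
ee_pos: [0.444, -0.1071, 0.2462]
tcp_rot: [[-0.836, -0.007, 0.549], [-0.007, 1.0, 0.002], [-0.549, -0.002, -0.836]]
contact_force: [-0.7, -0.1, -1.7]
opening: 0.555
grip_force: 25.0
```

Request:
play_rows:
  plan:
    - {"delta_pos":[0,0,0],"turn":0}

```text
t: 12.6
ee_pos: [0.4441, -0.1071, 0.2463]
tcp_rot: [[-0.836, -0.007, 0.549], [-0.007, 1.0, 0.002], [-0.549, -0.002, -0.836]]
contact_force: [0.3, 0.9, -2.5]
opening: 0.552
grip_force: 25.0
```

```bash
python3 -c "
from h import *
go((.627,-.353,.1),(.627,-.353,.043));go((.575,.339,.1),(.575,.339,.041))"
```

```text
t 12.6 grasp [ 0.5359 -0.1067  0.1065] F [ 0.3   0.89 -2.45] open 0.552 tilt 33.31
(0.627, -0.353, 0.1) 10 rows of [-0.236, -0.823, 0.183]
(0.627, -0.353, 0.043) 2 rows of [0.522, 0.002, 0.794]
t 12.6 grasp [ 0.5359 -0.1067  0.1065] F [ 0.3   0.89 -2.45] open 0.552 tilt 33.31
(0.575, 0.339, 0.1) 17 rows of [-0.063, 0.873, 0.055]
(0.575, 0.339, 0.041) 2 rows of [0.54, 0.002, 0.822]
```

```bash
cat > weigh.py <<'E'
from station import monitor,read_camera
import numpy as np,sys
F=[];T=[];q=[]
for _ in range(int(sys.argv[1])):
    read_camera('top');s=monitor.read_state();F.append(s['contact_force']);T.append(s['wrist_torque']);q.append(s['tau'])
F=np.array(F);print(s['t'],'F',F.mean(0).round(2),'+-',(F.std(0)/len(F)**.5).round(2),'M',np.mean(T,0).round(3),np.std(T,0).round(3),'tau',np.mean(q,0).round(2))
E
python3 weigh.py 14
```

```text
13.3 F [-0.18 -0.02 -1.08] +- [0.16 0.13 0.08] M [ 0.045  0.378 -0.01 ] [0.032 0.024 0.034] tau [ 1.000e-02 -2.604e+01 -6.231e+01  8.800e-01 -2.440e+00 -1.000e-02]
```

F is −1.08 ± 0.08 N, about 110 g, so R is hollow. It goes to the far tray cell.

Request:
play_rows:
  plan:
    - {"delta_pos":[-0.24,-0.82,0.18],"turn":0}
    - {"delta_pos":[-0.24,-0.82,0.18],"turn":0}
    - {"delta_pos":[-0.24,-0.82,0.18],"turn":0}
    - {"delta_pos":[-0.24,-0.82,0.18],"turn":0}
    - {"delta_pos":[-0.24,-0.82,0.18],"turn":0}
    - {"delta_pos":[-0.24,-0.82,0.18],"turn":0}
    - {"delta_pos":[-0.24,-0.82,0.18],"turn":0}
    - {"delta_pos":[-0.24,-0.82,0.18],"turn":0}
    - {"delta_pos":[-0.24,-0.82,0.18],"turn":0}
    - {"delta_pos":[-0.24,-0.82,0.18],"turn":0}
    - {"delta_pos":[0,0,0],"turn":0}
    - {"delta_pos":[0,0,0],"turn":0}

```text
t: 14.5
ee_pos: [0.5355, -0.3528, 0.242]
tcp_rot: [[-0.835, -0.006, 0.55], [-0.006, 1.0, 0.002], [-0.55, -0.002, -0.835]]
contact_force: [-0.6, 0.1, -1.2]
opening: 0.554
grip_force: 25.0
```

```bash
python3 -c "
from h import *
go((.627,-.353,.044),(.627,-.353,.041))"
```

```text
t 14.5 grasp [ 0.6275 -0.3525  0.1023] F [-0.64  0.09 -1.18] open 0.554 tilt 33.37
(0.627, -0.353, 0.044) 2 rows of [0.542, -0.007, 0.806]
(0.627, -0.353, 0.041) 1 rows of [0.055, 0.0, 0.084]
```

Request:
play_rows:
  plan:
    - {"delta_pos":[0.36,0,0.53],"turn":0}
    - {"delta_pos":[0.36,0,0.53],"turn":0}
    - {"delta_pos":[0.36,0,0.53],"turn":0}
    - {"delta_pos":[0,0,0],"turn":0}
    - {"delta_pos":[0.05,0,0.08],"turn":0}
    - {"delta_pos":[0,0,0],"turn":0}
    - {"delta_pos":[0,0,0],"turn":0}

```text
t: 15.2
ee_pos: [0.535, -0.3528, 0.1826]
tcp_rot: [[-0.834, -0.007, 0.551], [-0.007, 1.0, 0.001], [-0.551, -0.003, -0.834]]
contact_force: [0.4, -0.4, -1.9]
opening: 0.559
grip_force: 25.0
```

```bash
python3 -c "
from h import *
go((.627,-.353,.041))"
```

```text
t 15.2 grasp [ 0.6272 -0.3526  0.043 ] F [ 0.35 -0.41 -1.86] open 0.559 tilt 33.44
(0.627, -0.353, 0.041) 1 rows of [0.043, -0.014, 0.052]
```

Request:
play_rows:
  plan:
    - {"delta_pos":[0.04,0,0.05],"turn":0}
    - {"delta_pos":[0,0,0],"turn":0}
    - {"delta_pos":[0,0,0],"turn":0}

```text
t: 15.5
ee_pos: [0.5347, -0.3527, 0.1803]
tcp_rot: [[-0.835, -0.007, 0.551], [-0.007, 1.0, 0.002], [-0.551, -0.002, -0.835]]
contact_force: [1.1, 0.4, -1.6]
opening: 0.556
grip_force: 25.0
```

Request:
play_rows:
  plan:
    - {"delta_pos":[0,0,0],"turn":0}
    - {"delta_pos":[0,0,0],"turn":0}
    - {"delta_pos":[0,0,0],"turn":0}
    - {"delta_pos":[0,0,0],"turn":0}
    - {"delta_pos":[0,0,-0.5],"turn":0}
    - {"delta_pos":[0,0,-0.8],"turn":0}
    - {"delta_pos":[0,0,-0.8],"turn":0}
    - {"delta_pos":[0,0,-0.8],"turn":0}
    - {"delta_pos":[0,0,-0.8],"turn":0}
    - {"delta_pos":[0,0,0],"turn":0}
    - {"delta_pos":[0,0,0],"turn":0}
  hand: 0.65

```text
t: 16.6
ee_pos: [0.4733, -0.353, 0.2735]
tcp_rot: [[-0.834, -0.006, 0.551], [-0.007, 1.0, 0.001], [-0.551, -0.003, -0.834]]
contact_force: [0.2, -0.7, -0.5]
opening: 0.824
grip_force: 0.0
```

```bash
python3 weigh.py 4; python3 -c "
from h import *
from station import read_camera
t=read_camera('top')
for k in blobs(brown(t['image']),100):
    M=cv2.moments(k);u,v=M['m10']/M['m00'],M['m01']/M['m00'];q=onz(t,u,v,.036)
    if q[0]<.75 and abs(q[1])<.5: print(q.round(4),cv2.boundingRect(k))
go((.5785,-.0018,.173),(.6615,-.0018,.048))"
```

```text
16.8 F [ 0.16 -0.23  0.1 ] +- [0.32 0.28 0.25] M [0.014 0.269 0.002] [0.025 0.046 0.041] tau [-3.500e-01 -5.403e+01 -6.105e+01  1.700e+00 -1.440e+00 -1.000e-02]
[ 0.6278 -0.3525  0.036 ] (361, 187, 22, 20)
[0.6652 0.0025 0.036 ] (241, 174, 14, 17)
[0.6642 0.1046 0.036 ] (205, 174, 14, 16)
t 16.85 grasp [ 0.5658 -0.3523  0.132 ] F [ 1.14 -0.93 -0.22] open 0.826 tilt 33.35
(0.5785, -0.0018, 0.173) 13 rows of [-0.091, 0.898, -0.067]
(0.6615, -0.0018, 0.048) 6 rows of [-0.003, -0.002, 0.834]
```

R stands at (0.628, −0.353) in its cell, and the moment difference of 0.11 N m also says about 1.2 N. Next is M.

Request:
play_rows:
  plan:
    - {"delta_pos":[-0.09,0.9,-0.07],"turn":0}
    - {"delta_pos":[-0.09,0.9,-0.07],"turn":0}
    - {"delta_pos":[-0.09,0.9,-0.07],"turn":0}
    - {"delta_pos":[-0.09,0.9,-0.07],"turn":0}
    - {"delta_pos":[-0.09,0.9,-0.07],"turn":0}
    - {"delta_pos":[-0.09,0.9,-0.07],"turn":0}
    - {"delta_pos":[-0.09,0.9,-0.07],"turn":0}
    - {"delta_pos":[-0.09,0.9,-0.07],"turn":0}
    - {"delta_pos":[-0.09,0.9,-0.07],"turn":0}
    - {"delta_pos":[-0.09,0.9,-0.07],"turn":0}
    - {"delta_pos":[-0.09,0.9,-0.07],"turn":0}
    - {"delta_pos":[-0.09,0.9,-0.07],"turn":0}
    - {"delta_pos":[-0.09,0.9,-0.07],"turn":0}
    - {"delta_pos":[0,0,0.7],"turn":0}
    - {"delta_pos":[0,0,0.5],"turn":0}
    - {"delta_pos":[0,0,0],"turn":0}

```text
t: 18.45
ee_pos: [0.5056, -0.0012, 0.2817]
tcp_rot: [[-0.837, -0.008, 0.547], [-0.007, 1.0, 0.002], [-0.547, -0.002, -0.837]]
contact_force: [-0.6, 0.1, -0.2]
opening: 0.823
grip_force: 0.0
```

```bash
python3 -c "
from h import *
go((.6615,-.0018,.048))"
```

```text
t 18.45 grasp [ 0.5972 -0.0008  0.1417] F [-0.61  0.08 -0.22] open 0.823 tilt 33.19
(0.6615, -0.0018, 0.048) 5 rows of [-0.017, -0.008, 0.758]
```

Request:
play_rows:
  plan:
    - {"delta_pos":[-0.02,0,0.76],"turn":0}
    - {"delta_pos":[-0.02,0,0.76],"turn":0}
    - {"delta_pos":[-0.02,0,0.76],"turn":0}
    - {"delta_pos":[-0.02,0,0.76],"turn":0}
    - {"delta_pos":[-0.02,0,0.76],"turn":0}
    - {"delta_pos":[0,0,0],"turn":0}
    - {"delta_pos":[0,0,0],"turn":0}

```text
t: 19.15
ee_pos: [0.5705, -0.0016, 0.1909]
tcp_rot: [[-0.835, -0.007, 0.55], [-0.007, 1.0, 0.002], [-0.55, -0.002, -0.835]]
contact_force: [-1.0, 0.0, 0.0]
opening: 0.828
grip_force: 0.0
```

Request:
play_rows:
  plan:
    - {"delta_pos":[0,0,0],"turn":0}
    - {"delta_pos":[0,0,0],"turn":0}
    - {"delta_pos":[0,0,0],"turn":0}
    - {"delta_pos":[0,0,0],"turn":0}
    - {"delta_pos":[0,0,0],"turn":0}
  hand: -0.3
  newtons: 25

```text
t: 19.65
ee_pos: [0.5707, -0.0016, 0.1913]
tcp_rot: [[-0.834, -0.007, 0.552], [-0.007, 1.0, 0.002], [-0.552, -0.002, -0.834]]
contact_force: [-4.7, -1.7, 6.1]
opening: 0.535
grip_force: 25.0
```

Request:
play_rows:
  plan:
    - {"delta_pos":[-0.14,0,-0.21],"turn":0}
    - {"delta_pos":[-0.14,0,-0.21],"turn":0}
    - {"delta_pos":[0.83,0,-0.55],"turn":0}
    - {"delta_pos":[0.83,0,-0.55],"turn":0}
    - {"delta_pos":[0.83,0,-0.55],"turn":0}
    - {"delta_pos":[0.83,0,-0.55],"turn":0}
    - {"delta_pos":[-0.55,0,-0.83],"turn":0}
    - {"delta_pos":[-0.28,0,-0.42],"turn":0}
    - {"delta_pos":[0,0,0],"turn":0}
    - {"delta_pos":[0,0,0],"turn":0}
    - {"delta_pos":[0,0,0],"turn":0}

```text
t: 20.75
ee_pos: [0.4512, -0.0021, 0.2497]
tcp_rot: [[-0.836, -0.007, 0.549], [-0.007, 1.0, 0.002], [-0.549, -0.002, -0.836]]
contact_force: [0.4, 0.5, -3.9]
opening: 0.538
grip_force: 25.0
```

```bash
python3 weigh.py 12; python3 -c "
from h import *
go((.55,-.3474,.1));go((.575,.339,.1))"
```

```text
21.35 F [-0.19 -0.15 -3.53] +- [0.15 0.11 0.09] M [0.026 0.578 0.001] [0.033 0.03  0.039] tau [ 0.000e+00 -2.588e+01 -6.454e+01  2.100e-01 -3.060e+00 -1.000e-02]
t 21.35 grasp [ 0.5435 -0.0018  0.1113] F [ 0.16 -0.59 -4.07] open 0.538 tilt 33.41
(0.55, -0.3474, 0.1) 13 rows of [0.008, -0.886, 0.032]
t 21.35 grasp [ 0.5435 -0.0018  0.1113] F [ 0.16 -0.59 -4.07] open 0.538 tilt 33.41
(0.575, 0.339, 0.1) 13 rows of [-0.057, 0.873, 0.07]
```

It weighs 3.5 N, so M is solid. It goes to the pan's far end.

Request:
play_rows:
  plan:
    - {"delta_pos":[-0.06,0.87,0.07],"turn":0}
    - {"delta_pos":[-0.06,0.87,0.07],"turn":0}
    - {"delta_pos":[-0.06,0.87,0.07],"turn":0}
    - {"delta_pos":[-0.06,0.87,0.07],"turn":0}
    - {"delta_pos":[-0.06,0.87,0.07],"turn":0}
    - {"delta_pos":[-0.06,0.87,0.07],"turn":0}
    - {"delta_pos":[-0.06,0.87,0.07],"turn":0}
    - {"delta_pos":[-0.06,0.87,0.07],"turn":0}
    - {"delta_pos":[-0.06,0.87,0.07],"turn":0}
    - {"delta_pos":[-0.06,0.87,0.07],"turn":0}
    - {"delta_pos":[-0.06,0.87,0.07],"turn":0}
    - {"delta_pos":[-0.06,0.87,0.07],"turn":0}
    - {"delta_pos":[-0.06,0.87,0.07],"turn":0}
    - {"delta_pos":[0,0,0],"turn":0}
    - {"delta_pos":[0,0,0],"turn":0}

```text
t: 22.85
ee_pos: [0.4836, 0.3377, 0.2399]
tcp_rot: [[-0.835, -0.007, 0.55], [-0.008, 1.0, 0.002], [-0.55, -0.003, -0.835]]
contact_force: [-0.8, -0.3, -3.7]
opening: 0.537
grip_force: 25.0
```

```bash
python3 -c "
from h import *
go((.575,.339,.046),(.575,.339,.043))"
```

```text
t 22.85 grasp [0.5756 0.3381 0.1002] F [-0.8  -0.33 -3.73] open 0.537 tilt 33.37
(0.575, 0.339, 0.046) 2 rows of [0.506, 0.018, 0.749]
(0.575, 0.339, 0.043) 1 rows of [0.055, 0.0, 0.084]
```

Request:
play_rows:
  plan:
    - {"delta_pos":[0.34,0.01,0.5],"turn":0}
    - {"delta_pos":[0.34,0.01,0.5],"turn":0}
    - {"delta_pos":[0.34,0,0.5],"turn":0}
    - {"delta_pos":[0,0,0],"turn":0}
    - {"delta_pos":[0.05,0,0.08],"turn":0}
    - {"delta_pos":[0,0,0],"turn":0}
    - {"delta_pos":[0,0,0],"turn":0}

```text
t: 23.55
ee_pos: [0.4831, 0.3378, 0.1832]
tcp_rot: [[-0.835, -0.006, 0.551], [-0.007, 1.0, 0.002], [-0.551, -0.002, -0.835]]
contact_force: [0.1, -0.4, -3.4]
opening: 0.539
grip_force: 25.0
```

```bash
python3 -c "
from h import *
go((.575,.339,.043))"
```

```text
t 23.55 grasp [0.5752 0.3381 0.0436] F [ 0.14 -0.38 -3.37] open 0.539 tilt 33.42
(0.575, 0.339, 0.043) 1 rows of [0.016, 0.031, 0.012]
```

Request:
play_rows:
  plan:
    - {"delta_pos":[0.03,0,0.04],"turn":0}
    - {"delta_pos":[0,0,0],"turn":0}
    - {"delta_pos":[0,0,0],"turn":0}

```text
t: 23.85
ee_pos: [0.4829, 0.3378, 0.1817]
tcp_rot: [[-0.835, -0.007, 0.551], [-0.007, 1.0, 0.002], [-0.551, -0.002, -0.835]]
contact_force: [0.5, -0.0, -4.1]
opening: 0.534
grip_force: 25.0
```

Request:
play_rows:
  plan:
    - {"delta_pos":[0,0,0],"turn":0}
    - {"delta_pos":[0,0,0],"turn":0}
    - {"delta_pos":[0,0,0],"turn":0}
    - {"delta_pos":[0,0,0],"turn":0}
    - {"delta_pos":[0,0,-0.5],"turn":0}
    - {"delta_pos":[0,0,-0.8],"turn":0}
    - {"delta_pos":[0,0,-0.8],"turn":0}
    - {"delta_pos":[0,0,-0.8],"turn":0}
    - {"delta_pos":[0,0,-0.8],"turn":0}
    - {"delta_pos":[0,0,0],"turn":0}
    - {"delta_pos":[0,0,0],"turn":0}
  hand: 0.65

```text
t: 24.95
ee_pos: [0.4215, 0.3376, 0.2749]
tcp_rot: [[-0.834, -0.007, 0.552], [-0.007, 1.0, 0.003], [-0.552, -0.001, -0.834]]
contact_force: [-0.5, -0.5, -0.3]
opening: 0.823
grip_force: 0.0
```

```bash
python3 -c "
from h import *
from station import read_camera
t=read_camera('top')
for k in blobs(brown(t['image']),100):
    M=cv2.moments(k);u,v=M['m10']/M['m00'],M['m01']/M['m00'];q=onz(t,u,v,.036)
    if q[0]<.75 and abs(q[1])<.5: print(q.round(4),cv2.boundingRect(k))
go((.5772,.0969,.173),(.6602,.0969,.048))"
```

```text
[0.5739 0.3498 0.036 ] (115, 205, 14, 14)
[ 0.6273 -0.3526  0.036 ] (361, 187, 22, 20)
[0.6643 0.1043 0.036 ] (205, 174, 14, 16)
t 25.0 grasp [0.5138 0.3379 0.1343] F [ 0.59  0.26 -0.91] open 0.827 tilt 33.41
(0.5772, 0.0969, 0.173) 9 rows of [-0.269, -0.894, 0.008]
(0.6602, 0.0969, 0.048) 6 rows of [-0.003, -0.002, 0.834]
```

M is placed in the pan. The last one is L.

Request:
play_rows:
  plan:
    - {"delta_pos":[-0.27,-0.89,0],"turn":0}
    - {"delta_pos":[-0.27,-0.89,0],"turn":0}
    - {"delta_pos":[-0.27,-0.89,0],"turn":0}
    - {"delta_pos":[-0.27,-0.89,0],"turn":0}
    - {"delta_pos":[-0.27,-0.89,0],"turn":0}
    - {"delta_pos":[-0.27,-0.89,0],"turn":0}
    - {"delta_pos":[-0.27,-0.89,0],"turn":0}
    - {"delta_pos":[-0.27,-0.89,0],"turn":0}
    - {"delta_pos":[-0.27,-0.89,0.01],"turn":0}
    - {"delta_pos":[0,0,0.7],"turn":0}
    - {"delta_pos":[0,0,0.5],"turn":0}
    - {"delta_pos":[0,0,0],"turn":0}

```text
t: 26.2
ee_pos: [0.5046, 0.0973, 0.2816]
tcp_rot: [[-0.837, -0.005, 0.547], [-0.006, 1.0, 0.0], [-0.547, -0.003, -0.837]]
contact_force: [-0.7, -0.4, 0.5]
opening: 0.824
grip_force: 0.0
```

```bash
python3 -c "
from h import *
go((.6602,.0969,.048))"
```

```text
t 26.2 grasp [0.596  0.0973 0.1415] F [-0.74 -0.38  0.51] open 0.824 tilt 33.14
(0.6602, 0.0969, 0.048) 5 rows of [-0.017, -0.003, 0.756]
```

Request:
play_rows:
  plan:
    - {"delta_pos":[0,0,0.76],"turn":0}
    - {"delta_pos":[0,0,0.76],"turn":0}
    - {"delta_pos":[0,0,0.76],"turn":0}
    - {"delta_pos":[0,0,0.76],"turn":0}
    - {"delta_pos":[0,0,0.76],"turn":0}
    - {"delta_pos":[0,0,0],"turn":0}
    - {"delta_pos":[0,0,0],"turn":0}

```text
t: 26.9
ee_pos: [0.5668, 0.0981, 0.1895]
tcp_rot: [[-0.835, -0.007, 0.55], [-0.007, 1.0, 0.002], [-0.55, -0.002, -0.835]]
contact_force: [-0.2, -0.3, 0.5]
opening: 0.823
grip_force: 0.0
```

Request:
play_rows:
  plan:
    - {"delta_pos":[0,0,0],"turn":0}
    - {"delta_pos":[0,0,0],"turn":0}
    - {"delta_pos":[0,0,0],"turn":0}
    - {"delta_pos":[0,0,0],"turn":0}
    - {"delta_pos":[0,0,0],"turn":0}
  hand: -0.3
  newtons: 25

```text
t: 27.4
ee_pos: [0.5671, 0.0981, 0.1901]
tcp_rot: [[-0.834, -0.007, 0.552], [-0.007, 1.0, 0.002], [-0.552, -0.002, -0.834]]
contact_force: [-3.7, -0.6, 7.9]
opening: 0.543
grip_force: 25.0
```

Request:
play_rows:
  plan:
    - {"delta_pos":[-0.14,0,-0.21],"turn":0}
    - {"delta_pos":[-0.14,0,-0.21],"turn":0}
    - {"delta_pos":[0.83,0,-0.55],"turn":0}
    - {"delta_pos":[0.83,0,-0.55],"turn":0}
    - {"delta_pos":[0.83,0,-0.55],"turn":0}
    - {"delta_pos":[0.83,0,-0.55],"turn":0}
    - {"delta_pos":[-0.55,0,-0.83],"turn":0}
    - {"delta_pos":[-0.28,0,-0.42],"turn":0}
    - {"delta_pos":[0,0,0],"turn":0}
    - {"delta_pos":[0,0,0],"turn":0}
    - {"delta_pos":[0,0,0],"turn":0}

```text
t: 28.5
ee_pos: [0.4475, 0.0974, 0.2486]
tcp_rot: [[-0.836, -0.006, 0.549], [-0.007, 1.0, 0.001], [-0.549, -0.003, -0.836]]
contact_force: [0.8, 0.3, -0.8]
opening: 0.544
grip_force: 25.0
```

```bash
python3 weigh.py 12; python3 -c "
from h import *
go((.55,-.3474,.1));go((.445,.331,.1))"
```

```text
29.1 F [-0.05 -0.19 -1.44] +- [0.13 0.15 0.18] M [ 0.027  0.396 -0.009] [0.025 0.028 0.019] tau [ 0.000e+00 -2.646e+01 -6.271e+01 -5.000e-01 -2.670e+00 -1.000e-02]
t 29.1 grasp [0.5399 0.0977 0.1102] F [-0.53  0.54 -1.53] open 0.545 tilt 33.41
(0.55, -0.3474, 0.1) 17 rows of [0.0, -0.873, 0.026]
t 29.1 grasp [0.5399 0.0977 0.1102] F [-0.53  0.54 -1.53] open 0.545 tilt 33.41
(0.445, 0.331, 0.1) 9 rows of [0.308, 0.866, -0.16]
```

It weighs 1.4 N, so L is hollow. It goes to the middle tray cell.

Request:
play_rows:
  plan:
    - {"delta_pos":[0,-0.87,0.03],"turn":0}
    - {"delta_pos":[0,-0.87,0.03],"turn":0}
    - {"delta_pos":[0,-0.87,0.03],"turn":0}
    - {"delta_pos":[0,-0.87,0.03],"turn":0}
    - {"delta_pos":[0,-0.87,0.03],"turn":0}
    - {"delta_pos":[0,-0.87,0.03],"turn":0}
    - {"delta_pos":[0,-0.87,0.03],"turn":0}
    - {"delta_pos":[0,-0.87,0.03],"turn":0}
    - {"delta_pos":[0,-0.87,0.03],"turn":0}
    - {"delta_pos":[0,-0.87,0.03],"turn":0}
    - {"delta_pos":[0,-0.87,0.03],"turn":0}
    - {"delta_pos":[0,-0.87,0.03],"turn":0}
    - {"delta_pos":[0,-0.87,0.03],"turn":0}
    - {"delta_pos":[0,-0.87,0.03],"turn":0}
    - {"delta_pos":[0,-0.87,0.03],"turn":0}
    - {"delta_pos":[0,-0.87,0.03],"turn":0}
    - {"delta_pos":[0,-0.87,0.03],"turn":0}
    - {"delta_pos":[0,0,0],"turn":0}
    - {"delta_pos":[0,0,0],"turn":0}

```text
t: 31.0
ee_pos: [0.4589, -0.3465, 0.2377]
tcp_rot: [[-0.835, -0.006, 0.55], [-0.006, 1.0, 0.002], [-0.55, -0.002, -0.835]]
contact_force: [-1.0, 0.8, -1.6]
opening: 0.546
grip_force: 25.0
```

```bash
python3 -c "
from h import *
go((.55,-.3474,.0436))"
```

```text
t 31.0 grasp [ 0.551  -0.3462  0.098 ] F [-0.97  0.75 -1.62] open 0.546 tilt 33.38
(0.55, -0.3474, 0.0436) 2 rows of [0.513, -0.019, 0.749]
```

Request:
play_rows:
  plan:
    - {"delta_pos":[0.33,-0.02,0.48],"turn":0}
    - {"delta_pos":[0.33,-0.02,0.48],"turn":0}
    - {"delta_pos":[0.33,0,0.48],"turn":0}
    - {"delta_pos":[0,0,0],"turn":0}
    - {"delta_pos":[0.05,0,0.06],"turn":0}
    - {"delta_pos":[0,0,0],"turn":0}
    - {"delta_pos":[0,0,0],"turn":0}

```text
t: 31.7
ee_pos: [0.4578, -0.3475, 0.1834]
tcp_rot: [[-0.835, -0.007, 0.551], [-0.007, 1.0, 0.002], [-0.551, -0.002, -0.835]]
contact_force: [-0.5, 0.1, -1.6]
opening: 0.54
grip_force: 25.0
```

```bash
python3 -c "
from h import *
go((.55,-.3474,.0430))"
```

```text
t 31.7 grasp [ 0.55   -0.3472  0.0438] F [-0.48  0.08 -1.65] open 0.54 tilt 33.41
(0.55, -0.3474, 0.043) 1 rows of [0.013, -0.005, 0.022]
```

Request:
play_rows:
  plan:
    - {"delta_pos":[0.02,0,0.03],"turn":0}
    - {"delta_pos":[0,0,0],"turn":0}
    - {"delta_pos":[0,0,0],"turn":0}

```text
t: 32.0
ee_pos: [0.4578, -0.3476, 0.1824]
tcp_rot: [[-0.835, -0.007, 0.551], [-0.007, 1.0, 0.002], [-0.551, -0.002, -0.835]]
contact_force: [-0.1, -0.3, -0.8]
opening: 0.54
grip_force: 25.0
```

Request:
play_rows:
  plan:
    - {"delta_pos":[0,0,0],"turn":0}
    - {"delta_pos":[0,0,0],"turn":0}
    - {"delta_pos":[0,0,0],"turn":0}
    - {"delta_pos":[0,0,0],"turn":0}
    - {"delta_pos":[0,0,-0.5],"turn":0}
    - {"delta_pos":[0,0,-0.8],"turn":0}
    - {"delta_pos":[0,0,-0.8],"turn":0}
    - {"delta_pos":[0,0,-0.8],"turn":0}
    - {"delta_pos":[0,0,-0.8],"turn":0}
    - {"delta_pos":[0,0,-0.8],"turn":0}
    - {"delta_pos":[0,0.8,-0.8],"turn":0}
    - {"delta_pos":[0,0.8,-0.8],"turn":0}
    - {"delta_pos":[0,0.8,-0.8],"turn":0}
    - {"delta_pos":[0,0.8,-0.8],"turn":0}
    - {"delta_pos":[0,0.8,-0.8],"turn":0}
    - {"delta_pos":[0,0,0],"turn":0}
  hand: 0.65

```text
t: 33.6
ee_pos: [0.315, -0.2259, 0.3989]
tcp_rot: [[-0.832, -0.007, 0.554], [-0.01, 1.0, -0.002], [-0.554, -0.007, -0.832]]
contact_force: [-0.0, -0.4, -0.2]
opening: 0.823
grip_force: 0.0
```

```bash
python3 -c "
from h import *
from station import read_camera
go()
a=read_camera('top')['image'];b=read_camera('scene')['image']
f=lambda i:cv2.resize(i,None,fx=2.1,fy=2.1)
im=np.vstack([cv2.resize(a[150:300,90:410],(640,300)),cv2.resize(b[120:350,60:400],(400,270)).repeat(1,0) if 0 else cv2.resize(b[100:360,70:370],(640,300))])
cv2.imwrite('pics/end.png',im[:,:,::-1])"
```

```text
t 33.6 grasp [ 0.4078 -0.2263  0.2597] F [-0.02 -0.41 -0.25] open 0.823 tilt 33.67
```

View pics/end.png

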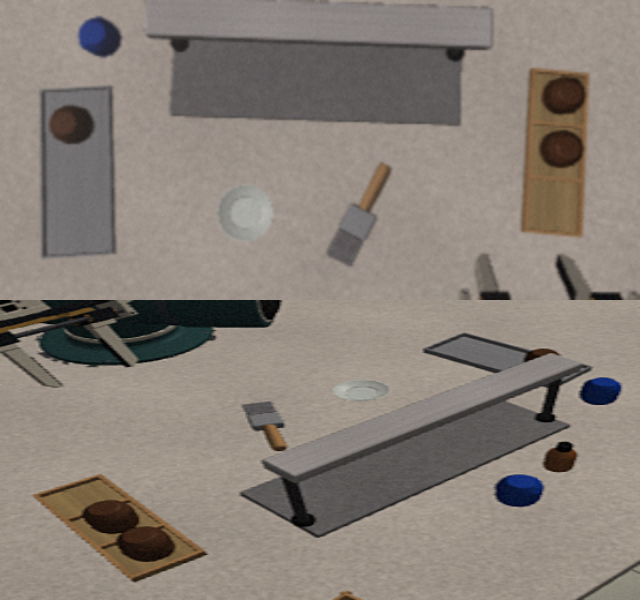

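The end picture (top view above, scene view below) shows the pan nodule at (71,124), well inside the walls. The two hollow ones stand upright in the far cell (564,96) and middle cell (561,148), and the bystanders haven't moved.

```bash
python3 -c "
from station import manip
print(manip.job_done())"
```

```text
the job is handed in; nothing more can be done
None
```

I handed the job in at about 34 s of the 69 s allowed, with the two hollow nodules (about 1.1 N and 1.4 N) upright in the tray's far and middle cells and the solid one (about 3.5 N) upright in the pan; the hand-in returned no verdict.

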